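# Turn the circuit board over in its holder

### The job

The board in the board holder has its components on top; turn it over by pushing on it with the fingertips, so that its solder side is up and level, ready for soldering. Only push lightly: do not grip the board, leave the holder standing where it is, and do not disturb the other things on the bench. Finish with the hand clear.

Things in the scene. Friction and masses are not known exactly. Their poses are not given: they have to be found in the camera images.
- holder: Loose board holder, about 2.2 kg. Origin: centre of its underside, on the bench; z up, y along the pivot axis, -x side roughly towards the robot. Overall 310 mm in y, 150 mm in x. Two cast feet (150 x 30 mm, 26 high, at y = +-114 mm) joined by two 10 mm steel rods along y at x = +-34 mm, 17 mm above the bench. The board turns about a level axis along y at x = 0, 130 mm above the bench.
- upright_left (a point): Middle of the top of the holder's +y upright, 152 mm above the bench; the upright is 18 mm thick in y (105 to 123 mm from the holder's middle) and 52 mm wide in x, 34 mm above. Outside it on the pivot axis is a round black friction knob, 34 mm across, out to 149 mm.
- upright_right (a point): The same point of the -y upright, a mirror image; outside it on the pivot axis is a spring plunger, out to 155 mm from the holder's middle. The holder rocks if it is pushed level at the height of the board with more than about 6 N.
- board (a joint): Turn of the board about the pivot, rad. 0: level, components up; grows as the long edge on the holder's -x side goes down and the +x edge rises. +pi or -pi: level, solder side up. Turns either way to 3.7 rad; no stop or click at level. Friction (0.06 N m: 1.5 N at 40 mm from the axis) holds it wherever it is left. It starts within 0.35 rad of 0.
- board_centre (a point): Centre of the green board, on the pivot axis, mid-thickness, turning with it: y along the pivot, x across the board, z out of the component side. Board 100 (x) by 160 (y) by 2.4 mm, its short ends held in aluminium jaws (|y| 74 to 96 mm, |x| under 22 mm, 10 mm above and below). Components up to 25 mm tall stand on the component side within 23 mm of the axis; the solder side is flat.
- board_edge (a point): Middle of the board's long edge that starts on the holder's -x side, 50 mm from the pivot axis, turning with the board. Along both long edges the board is bare on both faces for 25 mm in from the edge: room for a fingertip.
- reel: Bystander: reel of solder standing on its flange, 54 mm across, 56 mm high. Origin: centre of its underside.
- flux: Bystander: small flux bottle, 38 mm across, 85 mm high. Origin: centre of its underside.
- driver: Bystander: screwdriver with black handle lying on the bench between the robot and the holder, 160 mm long. Origin: under its middle; x along it.
- cleaner: Bystander: black tip-cleaning stand (sponge tray and brass wool), 75 x 95 mm, 77 mm high, beyond the holder's +y end. Origin: centre of its underside.

How it is judged:
At the end, for the whole second after the job is handed in: The board lies solder side up, level to within 0.17 rad (about 10 degrees), and is still; the holder stands upright within 25 mm of where it was, and every bystander is within 20 mm of where it was (angle between board_centre's own z axis and vertical above 2.9716 rad and velocity of joint board between -0.05 and 0.05 rad/s and distance of holder from where it was at the start of the episode below 0.025 m and angle between holder's own z axis and vertical below 0.05 rad and linear speed of holder below 0.01 m/s and distance of each of reel, flux, driver, cleaner from where it was at the start of the episode below 0.02 m); the robot touches nothing.
It fails at once if the board is gripped or pressed hard (more than 25 N from the fingers) (contact force between the fingers and board above 25 N).
It fails at once if the holder is lifted, tipped or shoved more than 25 mm (height (world z) of holder above 0.008 m or angle between holder's own z axis and vertical above 0.12 rad or distance of holder from where it was at the start of the episode above 0.025 m).
It fails at once if a bystander is moved more than 20 mm (distance of any of reel, flux, driver, cleaner from where it was at the start of the episode above 0.02 m).
It also fails if it takes over 51 s, if anything falls off the work surface, if the arm or the gripper's body presses on something with over 40 N, if the wrist force passes 120 N, or if a joint passes its speed limit or range.

### The arm

A 7-joint arm with a two-finger parallel gripper is mounted at the origin on the work surface. World frame = base frame: x ahead of the robot, y to its left, z up, the work surface at z = 0. Lengths are in m, angles in rad, forces in N, time in s.
With the tool pointing down it reaches from about 0.4 to 0.9 m from the base axis. Payload 5.5 kg.
Tool frame: the origin (TCP) lies midway between the tips of the shut fingers; the grasp point (between the pads) lies 19 mm behind it (manip.grip_depth is the distance from the TCP to the grasp point, in m); z points along the fingers, x is the direction in which the jaws open and shut, and the axes are right-handed (so a half turn about z gives the same grasp; the last joint's range is limited). The gripper opens to 92 mm and grips with 3 to 60 N. Pads are 19 mm wide; open, the fingers measure 130 mm over their backs; the gripper's body (75 mm by 190 mm) begins 47 mm behind the grasp point.
Start: joints at [1.431, 0.501, -0.427, 1.55, 0.221, 1.138, -0.21], TCP at [0.255, -0.598, 0.227] pointing down, gripper open.
Joint ranges: [-2.88, 2.88], [-0.31, 2.03], [-1.54, 1.56], [0.2, 2.42], [-1.41, 4.55], [0.19, 2.02], [-2.57, 2.57]. Speed limits (rad/s): [2.57, 2.57, 3.14, 3.14, 3.14, 3.14, 3.14].

### API

Orientations are given as a unit quaternion [x, y, z, w].
In Python, from bench import manip, effector, viewer gives the robot as it stands. Calls block until the motion is done:
- manip.move_pose(position, orientation): joint-space move of the TCP to a pose.
- manip.servo_line(position, ori=None, vel=0.15): straight line of the TCP; ori=None keeps the orientation; vel is the mean speed in m/s.
- manip.movej(angles): joint-space move.
- effector.open_jaws() and effector.close(f_grip=None): open the fingers fully, or close them until they stop; f_grip is the grip in N (None keeps the last).
- manip.sleep(seconds).
- manip.solve_ik(position, orientation): joint angles nearest the present ones, or None.
- viewer.get_image(name): name is "scene" or "top" or "wrist"; returns the picture (420x560x3 uint8, red, green, blue); there is no depth.
- viewer.get_calibration(name): a dict with "vfov" (degrees; the focal length in pixels is half the picture's height over the tangent of half this angle, whatever the lens; pixels are square), "cx", "cy" (the principal point, pixels), "eye" and "attitude" of the camera in the world. Camera axes: x right, y down, z forward; pixel columns grow to the right and rows downward; lengths in m; the calibration is good to about 2 mm. The wrist camera is an equidistant fisheye: a pixel r from the principal point sees the ray r / f radians off the axis. A picture is of the moment at which its call begins: read the wrist's pose just before it. get_calibration takes no time and is no camera call; for the wrist camera it gives the pose at the moment of the call.
A pose or a line that the arm cannot do raises manip.PlanningError and nothing moves.
- manip.hand_in(): hands the job in, once; it reports no verdict.
Readings, each from a call of its own:
- manip.current_clock(): time.
- manip.current_q(): joint angles.
- manip.current_joint_velocities(): joint speeds.
- manip.current_tau(): joint torques, N m.
- manip.current_tool_pos(): TCP position.
- manip.current_tcp_rot(): TCP orientation.
- manip.current_force(): force on the tool from outside, world axes, zero at the start.
- manip.current_wrist_torque(): the same for the moment, N m.
- manip.current_finger_gap(): finger opening in m.
Only numpy, scipy, OpenCV 4.12 (cv2) and the standard library are available. Lean on these libraries where they do the work, as an engineer would, in place of code of your own. Each camera call takes 0.05 s, during which the arm holds its last target. There are 200 camera calls.

## Working session

There is one attempt and no reset: what is moved stays moved. The work goes in short steps, each a Python script; the robot and the scene stay as the last script left them, time stands still between calls to the robot, and variables do not carry over. Pictures are saved under pics/ and viewed, about 8 in all and at most 12, crops included, and the job is handed in when it is done.

```bash
mkdir -p pics
python3 - <<'E'
from bench import manip, effector, viewer
import cv2
for n in ("scene","top"):
    cv2.imwrite(f"pics/{n}0.png",viewer.get_image(n)[:,:,::-1]); print(n,viewer.get_calibration(n))
print(manip.current_tcp_rot(),manip.current_clock(),manip.current_force())
E
```

```text
scene {'vfov': 52.94609055672893, 'cx': 281.93641275280567, 'cy': 210.05011030444393, 'eye': array([1.31102771, 0.14739509, 0.67199644]), 'attitude': array([ 0.58938003,  0.67289146, -0.32770567, -0.30406784])}
top {'vfov': 47.78442865471429, 'cx': 274.8362561550743, 'cy': 199.61802236167014, 'eye': array([0.44454941, 0.06859103, 1.13516394]), 'attitude': array([-0.70476773,  0.70689672, -0.04314113,  0.04169307])}
[ 8.34282055e-01 -5.51337236e-01 -6.77558267e-04 -4.95971765e-04] 0.1 [ 0.44734357 -0.07069535 -0.09541947]
```

View pics/scene0.png

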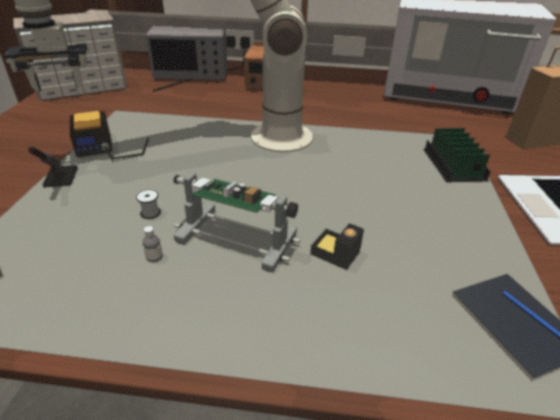

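View pics/top0.png

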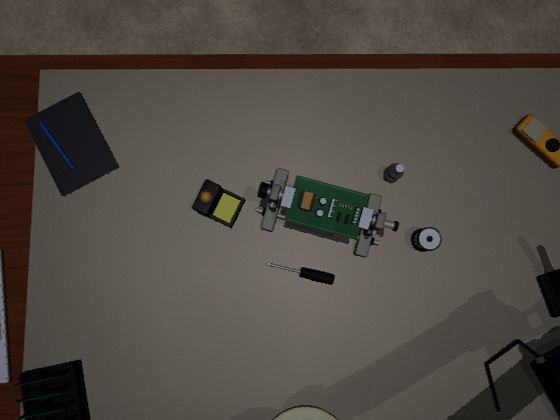

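The top view shows the holder near pixel (325,210), with the driver in front at (305,272), the cleaner to the left and the flux bottle and reel to the right. I'll find the green board's corners in both views and triangulate them.

```bash
cat > h.py <<'E'
from bench import manip, effector, viewer
import cv2, numpy as np
from scipy.spatial.transform import Rotation as R
def ray(n,uv):
    c=viewer.get_calibration(n); f=210/np.tan(np.radians(c['vfov']/2))
    d=np.array([(uv[0]-c['cx'])/f,(uv[1]-c['cy'])/f,1.]); d=R.from_quat(c['attitude']).apply(d/np.linalg.norm(d))
    return np.array(c['eye']),d
def tri(a,b):
    (p,d),(q,e)=ray('top',a),ray('scene',b)
    s=np.linalg.lstsq(np.c_[d,-e],q-p,rcond=None)[0]
    x,y=p+s[0]*d,q+s[1]*e
    return (x+y)/2,np.linalg.norm(x-y)
def quad(img):
    h=cv2.cvtColor(img,cv2.COLOR_RGB2HSV)
    m=cv2.inRange(h,(50,90,30),(90,255,255)); m=cv2.morphologyEx(m,cv2.MORPH_CLOSE,np.ones((3,3)))
    m[:, :120]=0; m[:,400:]=0
    c=max(cv2.findContours(m,0,2)[0],key=cv2.contourArea); hull=cv2.convexHull(c)
    return c,cv2.approxPolyN(hull,4,ensure_convex=True).reshape(-1,2)
E
python3 - <<'E'
from h import *
out=[]
for n in('top','scene'):
    im=viewer.get_image(n); c,q=quad(im); print(n,cv2.contourArea(c),q.tolist())
    v=im[:,:,::-1].copy(); v=cv2.resize(v[150:280,160:440] if n=='scene' else v[150:270,240:420],None,fx=4 if n=='top' else 2.8,fy=4 if n=='top' else 2.8)
    s,o=(4,(240,150)) if n=='top' else (2.8,(160,150))
    for p in q: cv2.circle(v,tuple(int((p[i]+.5-o[i])*s) for i in(0,1)),4,(0,0,255),1)
    out.append(v)
w=max(v.shape[1] for v in out)
pic=np.vstack([cv2.copyMakeBorder(v,0,0,0,w-v.shape[1],0) for v in out]); pic=cv2.resize(pic,None,fx=.68,fy=.68); print(pic.shape)
cv2.imwrite('pics/q.png',pic)
E
```

```text
top 3237.5 [[369, 195], [356, 240], [283, 219], [297, 175]]
scene 278.0 [[258, 203], [258, 211], [193, 194], [202, 190]]
(574, 533, 3)
```

View pics/q.png

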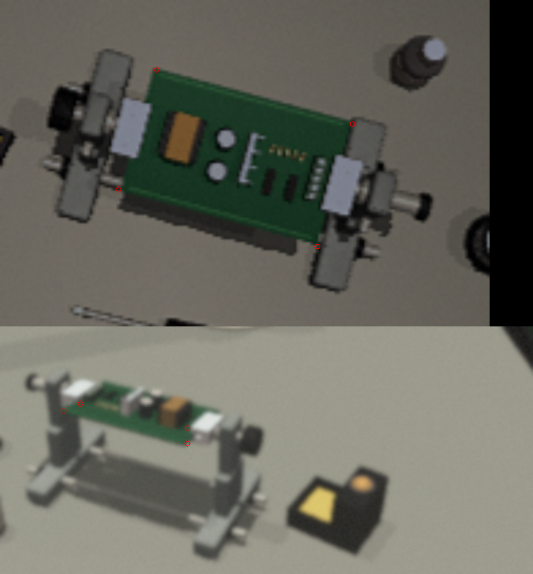

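Run:
```python
from h import *
np.set_printoptions(precision=4,suppress=True)
P=[tri(a,b) for a,b in(((297,175),(258.5,210)),((369,195),(193,193.5)),((356,240),(216.7,179.2)))]
for p in P: print(*p)
A,B,C=[p[0] for p in P]
cen=(A+C)/2; print('cen',cen,'len',np.linalg.norm(A-B),'wid',np.linalg.norm(B-C),'ang',np.arcsin((B[2]-C[2])/.1), np.arcsin((A[2]-cen[2])/.05))
p,d=ray('top',np.mean([(297,175),(369,195),(283,219),(356,240)],0)+.5); c=p+d*(.13-p[2])/d[2]; print('cen top',c)
v=A-B; print('yaw', np.arctan2(-v[0],v[1]))
def top(uv,z=.13):
    p,d=ray('top',uv); return p+d*(z-p[2])/d[2]
w=top((297,175))-top((369,195)); print(np.arctan2(-w[0],w[1]))
psi=np.arctan2(-w[0],w[1])
X=np.array([np.cos(psi),np.sin(psi),0]);Y=np.array([-X[1],X[0],0])
def ori(t): # tool z tilted by t from down towards +X ; tool x along +-Y
    z=np.sin(t)*X+np.array([0,0,-np.cos(t)]); r=[]
    for s in(1,-1):
        x=s*Y; r.append(R.from_matrix(np.c_[x,np.cross(z,x),z]).as_quat())
    return r
for t in(0,.3,.6,.9,1.1):
  for th in (0,.6,1.2):
    pos=c+44e-3*(-np.cos(th)*X-np.array([0,0,np.sin(th)]))
    print(t,th,[ (lambda q: None if q is None else np.round(q,2))(manip.solve_ik(pos,o)) for o in ori(t)])
```

```text
[0.6164 0.0226 0.1423] 0.006918236365334775
[ 0.5733 -0.1304  0.1388] 0.005933615836646375
[ 0.479  -0.1029  0.1191] 0.007996718868966305
cen [ 0.5477 -0.0402  0.1307] len 0.15891959029862907 wid 0.10026375368613494 ang 0.19844660563135455 0.23432385594259741
cen top [ 0.548  -0.0443  0.13  ]
yaw -0.2741700369827017
-0.2776670983667901
0 0 [array([ 0.81,  0.54, -1.  ,  1.98,  0.57,  0.93,  0.8 ]), array([ 0.58,  0.43, -0.69,  1.98,  0.36,  0.85, -2.15])]
0 0.6 [array([ 0.78,  0.6 , -0.98,  1.98,  0.63,  0.91,  0.76]), array([ 0.53,  0.47, -0.63,  1.98,  0.38,  0.81, -2.17])]
0 1.2 [array([ 0.77,  0.67, -0.98,  1.94,  0.7 ,  0.92,  0.73]), array([ 0.49,  0.51, -0.58,  1.95,  0.39,  0.79, -2.15])]
0.3 0 [array([ 1.01,  0.52, -1.27,  2.22,  1.04,  0.73,  0.35]), array([ 0.68,  0.3 , -0.82,  2.23,  0.7 ,  0.52, -2.52])]
0.3 0.6 [array([ 0.71,  0.4 , -0.88,  2.23,  0.89,  0.53,  0.45]), array([ 0.47,  0.32, -0.58,  2.23,  0.69,  0.44, -2.52])]
0.3 1.2 [array([ 0.61,  0.43, -0.75,  2.19,  0.9 ,  0.49,  0.46]), array([ 0.33,  0.36, -0.42,  2.2 ,  0.65,  0.39, -2.48])]
0.6 0 [None, None]
0.6 0.6 [None, None]
0.6 1.2 [None, None]
0.9 0 [None, None]
0.9 0.6 [None, None]
0.9 1.2 [None, None]
1.1 0 [None, None]
1.1 0.6 [None, None]
1.1 1.2 [None, None]
```

```bash
cat >> h.py <<'E'
np.set_printoptions(precision=4,suppress=True)
C=np.array([.548,-.0425,.13]); psi=-.277
X=np.array([np.cos(psi),np.sin(psi),0]);Y=np.array([-X[1],X[0],0]);Z=np.array([0,0,1.])
def ori(t,s=1): # tool z tilted by t from down towards +X; tool x along s*Y
    z=np.sin(t)*X-np.cos(t)*Z; x=s*Y
    return R.from_matrix(np.c_[x,np.cross(z,x),z]).as_quat()
E
python3 - <<'E'
from h import *
for t in(-.2,-.4,-.6,-.8,-1.,-1.2):
  for th in (-.2,.5,1.2):
    pos=C+44e-3*(np.cos(th)*X-np.sin(th)*Z)
    print(t,th,[ (lambda q: None if q is None else np.round(q,2))(manip.solve_ik(pos,ori(t,s))) for s in(1,-1)])
E
```

```text
-0.2 -0.2 [array([ 0.72,  0.83, -1.01,  1.58,  0.61,  1.32,  0.88]), array([ 0.45,  0.65, -0.54,  1.59,  0.28,  1.19, -2.01])]
-0.2 0.5 [array([ 0.72,  0.86, -1.  ,  1.61,  0.64,  1.27,  0.86]), array([ 0.44,  0.68, -0.52,  1.62,  0.29,  1.13, -2.02])]
-0.2 1.2 [array([ 0.72,  0.85, -0.99,  1.68,  0.64,  1.21,  0.84]), array([ 0.44,  0.67, -0.53,  1.69,  0.3 ,  1.07, -2.04])]
-0.4 -0.2 [array([ 0.66,  0.96, -1.  ,  1.39,  0.57,  1.55,  0.92]), array([ 0.4 ,  0.78, -0.51,  1.4 ,  0.23,  1.43, -1.97])]
-0.4 0.5 [array([ 0.66,  0.99, -0.99,  1.42,  0.59,  1.5 ,  0.91]), array([ 0.4 ,  0.8 , -0.49,  1.43,  0.24,  1.38, -1.97])]
-0.4 1.2 [array([ 0.67,  0.98, -0.98,  1.49,  0.59,  1.44,  0.89]), array([ 0.41,  0.79, -0.5 ,  1.51,  0.24,  1.31, -1.98])]
-0.6 -0.2 [array([ 0.59,  1.09, -0.99,  1.2 ,  0.54,  1.77,  0.95]), array([ 0.36,  0.92, -0.46,  1.21,  0.18,  1.66, -1.93])]
-0.6 0.5 [array([ 0.59,  1.11, -0.98,  1.23,  0.55,  1.73,  0.95]), array([ 0.36,  0.94, -0.46,  1.24,  0.19,  1.61, -1.93])]
-0.6 1.2 [array([ 0.61,  1.11, -0.97,  1.31,  0.55,  1.67,  0.93]), array([ 0.37,  0.93, -0.46,  1.32,  0.19,  1.55, -1.94])]
-0.8 -0.2 [array([ 0.52,  1.21, -0.97,  1.  ,  0.49,  1.99,  0.97]), array([ 0.31,  1.06, -0.42,  1.02,  0.14,  1.89, -1.91])]
-0.8 0.5 [array([ 0.52,  1.24, -0.97,  1.03,  0.51,  1.95,  0.97]), array([ 0.31,  1.08, -0.41,  1.04,  0.14,  1.85, -1.91])]
-0.8 1.2 [array([ 0.55,  1.24, -0.96,  1.12,  0.51,  1.88,  0.95]), array([ 0.32,  1.07, -0.42,  1.13,  0.14,  1.78, -1.92])]
-1.0 -0.2 [None, None]
-1.0 0.5 [None, None]
-1.0 1.2 [array([ 0.3 ,  1.22, -0.43,  0.93,  0.12,  2.01,  1.22]), array([ 0.28,  1.21, -0.37,  0.94,  0.08,  2.  , -1.89])]
-1.2 -0.2 [None, None]
-1.2 0.5 [None, None]
-1.2 1.2 [None, None]
```

Run:
```python
from h import *
effector.close(5)
manip.move_pose(C+.06*X+.14*Z,ori(-.3)); print(manip.current_clock(),manip.current_finger_gap())
manip.servo_line(C+.045*X+.045*Z,ori(-.2),vel=.15)
print(manip.current_clock(),manip.current_tool_pos(),manip.current_force())
a,b=[viewer.get_image(n)[:,:,::-1] for n in('scene','top')]
cv2.imwrite('pics/a.png',np.hstack([cv2.resize(a[110:290,140:320],(400,400)),cv2.resize(b[130:290,240:400],(400,400))]))
```

```text
3.9417 0.0005322769650177168
4.7333 [ 0.5919 -0.0551  0.1758] [0.1076 0.7121 1.1821]
```

View pics/a.png

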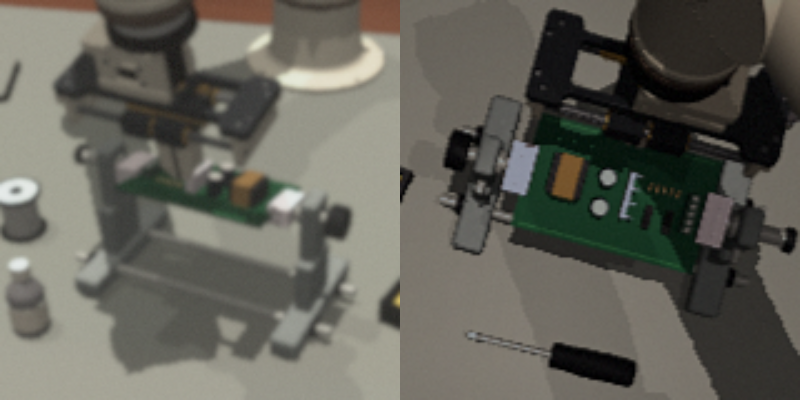

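The top view shows the closed fingers over the board's +x strip and clear of the uprights. Next I'll press down, following the arc with force checks.

```bash
cat >> h.py <<'E'
F0=None
def step(p,o,vel=.08,lim=8):
    global F0
    if F0 is None: F0=manip.current_force()
    manip.servo_line(p,o,vel=vel); f=manip.current_force()-F0
    if np.linalg.norm(f)>lim: raise SystemExit(f'force {f} at {manip.current_tool_pos()}')
    return f
E
python3 - <<'E'
from h import *
c=viewer.get_calibration('scene'); f=210/np.tan(np.radians(c['vfov']/2))
p=R.from_quat(c['attitude']).inv().apply(manip.current_tool_pos()-c['eye']); print('tip px',p[:2]/p[2]*f+[c['cx'],c['cy']])
for a in np.arange(-.15,1.2,.15):
    t=-np.clip(a,.2,.85); d=abs(np.sin(a+t))
    n=np.sin(a)*X+np.cos(a)*Z; r=np.cos(a)*X-np.sin(a)*Z
    print(round(a,2),step(C+.044*r+(.0012+.0095*d)*n,ori(t)),manip.current_clock())
a,b=[viewer.get_image(n)[:,:,::-1] for n in('scene','top')]
cv2.imwrite('pics/b.png',np.hstack([cv2.resize(a[110:290,140:320],(400,400)),cv2.resize(b[130:290,240:400],(400,400))]))
E
```

```text
tip px [222.1598 186.8775]
-0.15 [-1.3337  0.4865  0.0098] 5.4083
0.0 [-0.6539  0.2906  0.8692] 5.6583
0.15 [-0.7229  0.1989  0.2267] 5.9083
0.3 [-1.5347 -0.8777 -0.3635] 6.1583
0.45 [-0.4816 -0.331   0.5612] 6.4583
0.6 [-0.7248 -0.1557  0.6177] 6.7583
0.75 [ 0.1428 -0.4102  0.4086] 7.0583
0.9 [-0.542  -0.2643  0.404 ] 7.3083
1.05 [0.0721 0.0208 0.6071] 7.5583
```

View pics/b.png

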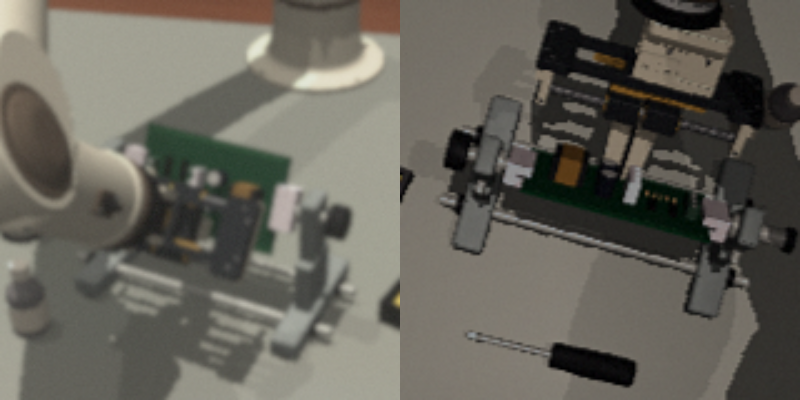

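The board stands at about 60°, the holder hasn't moved, and the forces are small. I'll go round to the −x side and push the raised edge over.

Run:
```python
from h import *
p=manip.current_tool_pos(); z=R.from_quat(manip.current_tcp_rot()).as_matrix()[:,2]
manip.servo_line(p-.09*z,vel=.2)
manip.servo_line(C+.06*X+.17*Z,ori(-.3),vel=.25)
manip.servo_line(C-.065*X+.13*Z,ori(0),vel=.25)
manip.servo_line(C-.065*X+.04*Z,vel=.15); print(manip.current_clock())
for a in list(np.arange(.9,3.1,.15))+[np.pi]:
    s=-np.sin(a)*X-np.cos(a)*Z; r=-np.cos(a)*X+np.sin(a)*Z
    print(round(a,2),step(C+.042*r+.0012*s-.0095*X,ori(0)),manip.current_clock())
a,b=[viewer.get_image(n)[:,:,::-1] for n in('scene','top')]
cv2.imwrite('pics/c.png',np.hstack([cv2.resize(a[110:290,140:320],(400,400)),cv2.resize(b[130:290,240:400],(400,400))]))
```

```text
Traceback (most recent call last):
bench.PlanningError: the arm cannot follow that straight line within its joint ranges
```

Run:
```python
from h import *
p=manip.current_tool_pos(); z=R.from_quat(manip.current_tcp_rot()).as_matrix()[:,2]
for b,t in((.09,.7),(.09,.6),(.08,.5),(.06,.6)):
    try: manip.servo_line(p-b*z,ori(-t),vel=.2); print('retreat',b,t); break
    except manip.PlanningError: pass
else: raise SystemExit('no retreat')
manip.servo_line(C+.06*X+.17*Z,ori(-.3),vel=.25)
manip.servo_line(C-.065*X+.13*Z,ori(0),vel=.25)
manip.servo_line(C-.065*X+.04*Z,vel=.15); print(manip.current_clock())
for a in list(np.arange(.9,3.1,.15))+[np.pi]:
    s=-np.sin(a)*X-np.cos(a)*Z; r=-np.cos(a)*X+np.sin(a)*Z
    print(round(a,2),step(C+.042*r+.0012*s-.0095*X,ori(0)),manip.current_clock())
a,b=[viewer.get_image(n)[:,:,::-1] for n in('scene','top')]
cv2.imwrite('pics/c.png',np.hstack([cv2.resize(a[110:290,140:320],(400,400)),cv2.resize(b[130:290,240:400],(400,400))]))
```

```text
retreat 0.09 0.7
10.4667
0.9 [-1.0076  0.957  -1.1916] 10.9833
1.05 [-0.8295  0.3594 -0.1912] 11.2333
1.2 [ 0.0487  0.9137 -0.0448] 11.4833
1.35 [-0.2118  0.163  -0.7163] 11.7333
1.5 [-0.6504  0.4358  0.3221] 11.9833
1.65 [ 0.2192  0.4297 -0.4564] 12.2333
1.8 [ 0.3272  0.9196 -0.8502] 12.4833
1.95 [-0.6088  0.1282 -1.2446] 12.7333
2.1 [-0.6532  0.9125 -1.5874] 12.9833
2.25 [ 0.1307  0.88   -0.8895] 13.2333
2.4 [-0.0596  0.4679 -0.3018] 13.4833
2.55 [-0.1454  1.0709 -0.4529] 13.7333
2.7 [-0.7369  0.1959 -0.13  ] 13.9833
2.85 [-0.3784  0.3346 -0.1925] 14.2333
3.0 [-0.4866  0.3896 -1.0705] 14.4833
3.14 [-0.1695  0.3281 -1.4384] 14.7333
```

View pics/c.png

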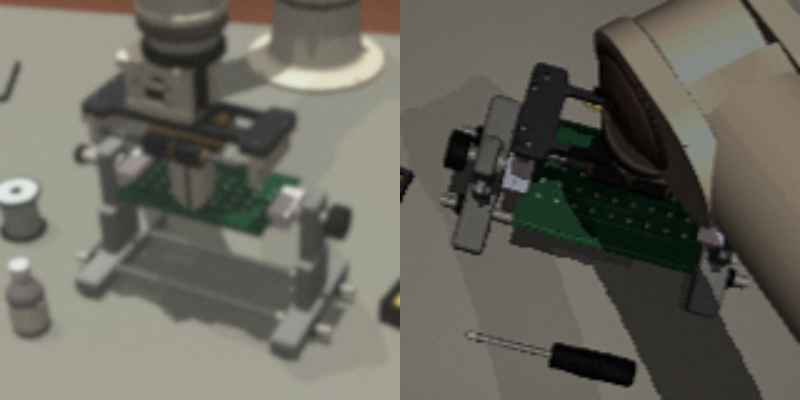

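It's solder side up. I'll lift clear, get the arm out of view and measure the tilt.

Run:
```python
from h import *
p=manip.current_tool_pos(); manip.servo_line(p+.17*Z,vel=.2)
manip.movej([1.431,0.501,-0.427,1.55,0.221,1.138,-0.21]); print(manip.current_clock(),manip.current_force())
o=[]
for n,(x,y,w,h) in(('top',(240,150,180,120)),('scene',(160,150,180,120))):
    im=viewer.get_image(n); cv2.imwrite(f'pics/{n}1.png',im[:,:,::-1]); c,q=quad(im); print(n,cv2.contourArea(c),q.tolist())
    o.append(cv2.resize(im[y:y+h,x:x+w,::-1],None,fx=4.4,fy=4.4,interpolation=cv2.INTER_CUBIC) if n=='scene' else cv2.resize(im[y:y+h,x:x+w,::-1],(0,0),fx=.4,fy=.4))
cv2.imwrite('pics/d.png',o[1]); print(o[1].shape)
a,b=cv2.imread('pics/top0.png'),cv2.imread('pics/top1.png')
d=cv2.absdiff(a,b).max(2); 
for nm,(u,v) in dict(reel=(427,239),flux=(394,172),driver=(305,272),cleaner=(218,203),foot=(355,240)).items(): print(nm,cv2.phaseCorrelate(*[np.float64(cv2.cvtColor(i[v-24:v+24,u-24:u+24],6)) for i in(a,b)]))
```

```text
18.1167 [-0.404  -0.4001  0.0995]
top 3193.0 [[368, 195], [357, 240], [284, 220], [296, 175]]
scene 1349.5 [[272, 191], [256, 215], [193, 198], [215, 176]]
(528, 792, 3)
reel ((0.02118036688495195, -0.05065992551840637), 1.0099616809875336)
flux ((0.023047728755940966, -0.02363116751596195), 0.978234158937087)
driver ((0.0713088546018632, 0.031223627387962694), 1.0023913755497242)
cleaner ((-0.025555726814562973, 0.02127198027132593), 1.0141523710189368)
foot ((-0.020159989700076153, 0.05830423007334673), 0.9644811274466439)
```

View pics/d.png

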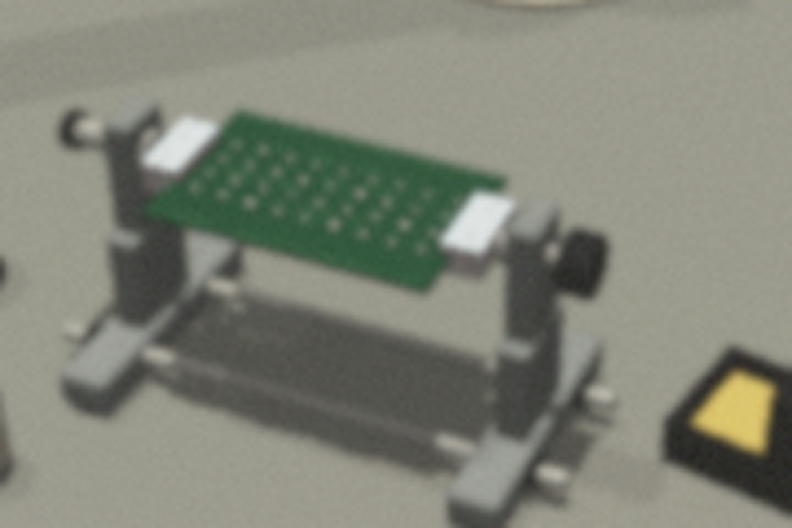

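Run:
```python
from h import *
P=[tri(a,b)[0] for a,b in(((296,175),(256.9,216)),((368,195),(193.2,197.3)),((284,220),(275,190.5)),((357,240),(213.7,174.6)))]
print(np.array(P)); print('tilt',[np.arcsin((P[i][2]-P[i+2][2])/.1) for i in(0,1)])
```

```text
[[ 0.6191  0.0218  0.1282]
 [ 0.5746 -0.1303  0.1294]
 [ 0.522   0.0477  0.1303]
 [ 0.4791 -0.1061  0.1313]]
tilt [np.float64(-0.021362956785592524), np.float64(-0.01968663746719959)]
```

Level to within about 0.02 rad, the holder and bystanders haven't moved, and the hand is clear, so I'm handing in.

```bash
python3 -c "
from bench import manip
manip.hand_in(); print(manip.current_clock())"
```

```text
the job is handed in; nothing more can be done
the job is handed in; nothing more can be done
```

The board is now solder side up and close to level, and I handed the job in at about 18 s on the robot's clock, of the 51 s allowed. `hand_in` reports no verdict.

**What I did:** With the fingers shut, I pressed the +x edge down to about 60°, tilting the tool to stay clear of the components. Then I went round to the −x side and pushed the raised edge over and down to level. I never gripped the board.

**Last checks:**
- **Level:** triangulating the board's corners from two views gave a tilt of about 0.02 rad, against the 0.17 allowed.
- **Force:** the wrist force, read at the end of each short step, changed by less than 2 N throughout.
- **Holder and bystanders:** in the top view, the holder foot, reel, flux bottle, screwdriver and cleaner had all shifted by less than 0.1 pixel, roughly 0.2 mm.
- **Hand:** the arm is back at its start pose, touching nothing.

**Disagreements and failures:**
- **First measurement:** the camera rays missed each other by 6–8 mm, and the two estimates of the board's centre differed by about 4 mm. That was close enough for pushing.
- **Retreat:** one straight retreat was refused by the planner, with no motion, so I used a line with less tilt.

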